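# Stroke the brake pedal, then hold the hidden bolt head behind the bracket

### The job

A brake pedal box is being assembled on the bench: first push the red pedal down to its stop and let it spring all the way back up, so that it settles before the bracket is tightened. Then reach down into the narrow gap of the blue bracket beside it, where the nut runner is slowly dragging the hexagon bolt head round, grasp the head between the fingers, deep enough that it sits between the pads, and grip it firmly so that it stops turning: finish while still holding it there, and do not let go. Leave the loose parts and tools lying about where they are.

Things in the scene. Friction and masses are not known exactly. Their poses are not given: they have to be found in the camera images.
- base: Aluminium base plate of a brake pedal box, 260 (x) x 360 (y) x 10 mm, fixed to the table; origin at the centre of its underside on the table, z up. Pedal on its -y half, bracket on its +y half. A small master cylinder stands beyond the pedal toe (66 to 126 mm along the plate's +x, y -135 to -85 mm, up to 40 mm above the table).
- pedal (a joint): Red brake pedal, a 55 mm wide inclined plate hinged at its low (-x) end, spring loaded. 0 rad = up at rest, grows as the toe is pressed down, hard stop at 0.35 rad. At the pad, about 5 N starts it moving and about 12 N brings it to the stop; it springs back up when released.
- pedal_pad (a point): Centre of the top of the black ribbed rubber pad (60 x 70 mm) on the raised toe end of the pedal. Moves with the pedal: at rest about 96 mm above the table, about 59 mm at the stop. At rest the pad slopes 0.5 rad, rising along the base plate's +x; 0.15 rad at the stop. Axes as the base plate's at rest.
- bracket: Blue U bracket fixed on the base plate: floor 5 mm thick, two parallel upright plates 110 mm long (x), 6 mm thick, 80 mm high; 48 mm gap between them (y -24 to +24 mm), open at the top and both x ends. Origin: centre of its underside, 10 mm above the table, mid gap; x along the gap, y across, z up. The bolt passes through the +y plate, head in the gap. Place and yaw on the plate vary.
- head (a point): Brass-coloured hexagon bolt head in the gap, 24 mm across flats, 28 mm across corners, 14 mm long along the bracket's y. Origin at its centre: bracket frame x 0, y 14.5, z 45 mm (it fills y 7.5 to 21.5 mm; a thin washer lies behind it). The plate tops are 35 mm above the bolt axis, the gap's floor 40 mm below it. Its y is the bolt axis; it turns with the bolt.
- runner (a point): Centre of the orange nut runner (51 mm across, axis along the bracket's y), fixed outside the bracket's +y plate: with its turning socket it reaches from 30 to 193 mm along the bracket's y, up to 71 mm above the bracket's underside. 
- bolt (a joint): Angle of bolt and head about the horizontal bolt axis (bracket's y), rad, growing: the nut runner drags it round at about 0.2 to 0.27 rad/s with about 0.1 N m until it is held. The dragging is stiff: a gripper closing with 30 N or more turns the head flat to its pads within 1 to 2 s. Holding takes over 10 N across two flats.
- pedal_hinge (a point): Point on the pedal hinge axis (which runs along the base plate's y), 32 mm above the table, 96 mm back (along the base plate's -x) from the pad centre at rest. Fixed to the base plate.
- bush: Loose brass bush (ring) 30 mm across, 20 mm high, standing on the base plate; origin at the centre of its underside. Bystander.
- nut: Loose steel hexagon nut, 24 mm across flats, 13 mm high, lying on the base plate; origin at the centre of its underside. Bystander.
- wrench: Steel wrench lying on the table to the right; origin under its middle, x along it. Bystander.
- hammer: Hammer lying on the table to the right; origin under its middle, x along it. Bystander.
- screwdriver: Screwdriver lying on the table to the left; origin under its middle, x along it. Bystander.
- spray: Spray can 60 mm across, 170 mm high, standing on the table beside the base plate; origin at the centre of its underside. Bystander.
- jar: Jar 64 mm across, 75 mm high, standing on the table beside the base plate; origin at the centre of its underside. Bystander.

How it is judged:
By the outcome, as a careful person would: the job done as asked, in the order asked, and still so for the second after the job is handed in, while the arm keeps its last pose, push and grip.
It also fails if it takes over 56 s, if anything falls off the work surface, if the arm or the gripper's body presses on something with over 40 N, if the wrist force passes 120 N, or if a joint passes its speed limit or range.

### The arm

A 6-joint arm with a two-finger parallel gripper is mounted at the origin on the work surface. World frame = base frame: x ahead of the robot, y to its left, z up, the work surface at z = 0. Lengths are in mm, angles in degrees, forces in N, time in s.
With the tool pointing down it reaches from about 350 to 850 mm from the base axis. Payload 8.1 kg.
Tool frame: the origin (TCP) lies at the very end of the fingers, on their centre line; the grasp point (between the pads) lies 19 mm behind it; z points along the fingers, y is the line along which they close (so a half turn about z gives the same grasp; the last joint's range is limited). The gripper opens to 85 mm and grips with 20 to 120 N. Pads are 22 mm wide; open, the fingers measure 114 mm over their backs; the gripper's body (76 mm by 85 mm) begins 54 mm behind the grasp point. The pads swing forward as they close: fully open they stand 13 mm farther back than shut.
Start: joints at [58.992, 7.471, 85.268, -0, 87.261, -4.893], TCP at [264.089, 538.76, 199.992] pointing down, gripper open.
Joint ranges: [-169.43, 169.43], [-51.17, 129.36], [1.28, 143.12], [-76.62, 256.62], [0, 156.53], [-152.29, 152.29]. Speed limits (degrees/s): [136.94, 136.94, 159.86, 180, 180, 180].

### API

Orientations are given as [roll, pitch, yaw] about the fixed x, y, z axes, in that order (R = Rz(yaw) Ry(pitch) Rx(roll)).
In Python, from bench import * gives the robot as it stands.
- The arm moves only by the tool play_rows, never from a script. Its argument "increments" is a list of rows, each a list of 3 entries, a list of its own where there are three numbers: the gripper's target within -1 to 1 (fully open at 1, half-way at 0, shut at -1), then the shift along the tool's x, y, z in mm, then the turn about the tool's z in rad. A call has 1 to 12 rows; each row shifts and turns the commanded pose from where the row before left it, along the tool's axes as they then stand; what a row does not reach is not made up. A row lasts 1/12 s, in which the tool goes at most 41.7 mm and 7.16 degrees, less where a joint would pass 70% of its speed; a pose out of reach is approached as far as the arm can. A call is refused whole if a number of a shift passes 41.7 or a number of a turn 0.125, either way. A call with a gripper value outside its range is refused whole. The fingers move at their own pace and stop on an object; "force" is the grip in N (left out, the last holds). Time passes only in rows, so rows that do not move let the fingers close. It gives the time, the measured TCP pose, the force, the opening and the grip force at its end, in the units of the state.
- sense(): the state, without advancing time (a new reading comes with each control period).
- snapshot(name): name is "scene" or "top" or "wrist"; returns a dict with "color" (420x560x3 uint8, red, green, blue), "intrinsics" (3x3 intrinsics, pixels), "world_from_camera" (4x4, takes a point from camera to world coordinates). Camera axes: x right, y down, z forward; pixel columns grow to the right and rows downward; lengths in mm; the calibration is good to about 2 mm. A picture is of the moment at which its call begins. There is no depth.
- hand_in(): hands the job in; it is judged then, once.
Trained networks look in a picture, given as the dict that the camera call returned (one of the last four; its "shot" number tells which), for a name from the list of things; names that differ only in an ending like _2 or _b are one class to them, and where a whole thing is asked for, a point or a joint stands for the part that bears it (a point fixed in the world has none). Each returns a list of dicts, best first, with "p" (0 to 1); they miss things now and then, are a little off and sometimes report something else, mostly with a low value. They report only what shows in the picture. A call takes as long as a camera call.
- find_in(query, picture): "xyz" ([x, y, z] in mm, in the coordinates of the camera as it stood for that picture, good to about 4 mm: the middle of the surface that is visible of it).
- regions_of(query, picture): "mask" (420x560 bool, what is visible of it).
- pinpoint(query, picture): "xyz" ([x, y, z] in mm, in the coordinates of the camera as it stood for that picture, good to about 4 mm: a listed point, or the origin of a listed thing).
The state is a dict: "time": time; "joint_pos": joint angles; "qd": joint speeds; "joint_efforts": joint torques, N m; "tool_pos": TCP position; "tcp_rot": TCP orientation; "ft_force": force on the tool from outside, world axes, zero at the start; "wrist_torque": the same for the moment, N m; "finger_gap": finger opening in mm; "grip_force": force on a finger pad.
Only numpy, scipy, OpenCV 4.12 (cv2) and the standard library are available. Lean on these libraries where they do the work, as an engineer would, in place of code of your own. Each camera call takes 0.05 s, during which the arm holds its last target. There are 200 camera calls.

## Working session

There is one attempt and no reset: what is moved stays moved. The work goes in short steps, Python scripts to look and compute and a tool call to move; the robot and the scene stay as the last step left them, time stands still between calls to the robot, and variables do not carry over. Pictures are saved under pics/ and viewed, at most 10 in all, crops included, and the job is handed in when it is done.

Besides the shell and the picture viewer there is one more tool, called after "Emit:" as a command line: name --argument value ..., lists and objects as JSON in quotes. play_rows: Moves the arm, as the interface text tells. Its arguments: {"type":"object","properties":{"increments":{"type":"array","items":{"type":"array"}},"force":{"type":"number"}},"required":["increments"]}

```bash
ls; mkdir -p pics; cat > h.py <<'E'
from bench import *
import numpy as np, cv2
def W(p,x): 
    T=np.array(p["world_from_camera"]); return T[:3,:3]@np.array(x)+T[:3,3]
def px(p,w):
    T=np.linalg.inv(np.array(p["world_from_camera"])); c=T[:3,:3]@np.array(w)+T[:3,3]; u=np.array(p["intrinsics"])@c; return u[:2]/u[2]
def save(p,n): cv2.imwrite("pics/"+n,cv2.cvtColor(p["color"],cv2.COLOR_RGB2BGR))
E
python3 - <<'E'
from h import *
np.set_printoptions(precision=1,suppress=True)
s=sense(); print(s)
for n in ["scene","top"]:
    p=snapshot(n); save(p,n+"1.png")
    for q in ["base","pedal_pad","pedal_hinge","bracket","head","runner","spray","jar"]:
        print(n,q,[(W(p,d["xyz"]),round(d["p"],2)) for d in pinpoint(q,p)[:2]])
E
```

```text
pics
{'time': 0.0, 'joint_pos': array([59. ,  7.5, 85.3,  0. , 87.3, -4.9]), 'qd': array([ 0.1, -0. ,  0.1, -0. , -0.1, -0. ]), 'joint_efforts': array([ -0. , -56.9, -50.1,  -0. ,   0. ,  -0. ]), 'tool_pos': array([263.8, 538.2, 198.9]), 'tcp_rot': array([-179.9,   -0. ,  153.9]), 'ft_force': array([0.1, 1.4, 0.2]), 'wrist_torque': array([ 0.,  0., -0.]), 'grip_force': 0.0, 'finger_gap': 85.62465181214715}
scene base [(array([562. , -20.1,  -2.1]), 0.79), (array([536. , 170.6,  51.1]), 0.75)]
scene pedal_pad [(array([ 590.7, -124.9,   94.1]), 0.85), (array([627.6, 433.3,  -4.2]), 0.3)]
scene pedal_hinge [(array([ 491.7, -127. ,   36.8]), 0.65), (array([554.5,  52.4,   8. ]), 0.64)]
scene bracket [(array([557.2,  50. ,   8.8]), 0.69)]
scene head [(array([551.6,  60.8,  50.6]), 0.43)]
scene runner [(array([538.4, 167.6,  54.5]), 0.74)]
scene spray [(array([623.6, 435. ,   1.4]), 0.67)]
scene jar [(array([ 676.9, -370.4,    0.5]), 0.82)]
top base [(array([561.4, -16.1,   1.3]), 0.86)]
top pedal_pad [(array([ 591.1, -129.7,   94.2]), 0.59), (array([537.7, 169.1,  52.1]), 0.39)]
top pedal_hinge [(array([ 498.6, -128.7,   32.8]), 0.89)]
top bracket [(array([555. ,  51. ,  10.8]), 0.81)]
top head [(array([550. ,  65.9,  51.4]), 0.42)]
top runner [(array([541.3, 170.2,  53.7]), 0.75), (array([ 592.9, -129.5,   92. ]), 0.48)]
top spray [(array([626.4, 430.5,   0.4]), 0.96)]
top jar []
```

View pics/top1.png

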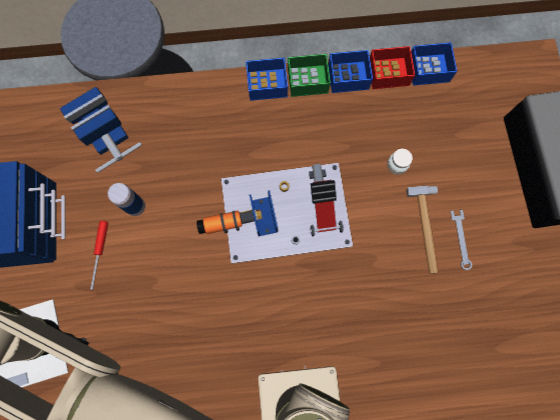

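View pics/scene1.png

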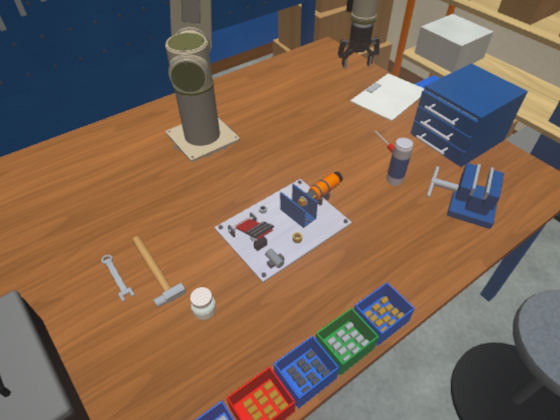

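The top view shows the base plate around (287,213), with the bracket at (263,214), the runner at (222,222), the pedal at (325,205) and the spray can at (126,198). Both views agree with the network positions. I'm moving over the bracket on the way to the pedal, with the fingers shut for pressing.

Emit:
play_rows --increments '[[-1, [-33, -21.5, 0], 0], [-1, [-33, -21.5, 0], 0], [-1, [-33, -21.5, 0], 0], [-1, [-33, -21.5, 0], 0], [-1, [-33, -21.5, 0], 0], [-1, [-33, -21.5, 0], 0], [-1, [-33, -21.5, 0], 0], [-1, [-33, -21.5, 0], 0], [-1, [-33, -21.5, 0], 0], [-1, [-33, -21.5, 0], 0], [-1, [-33, -21.5, 0], 0], [-1, [-33, -21.5, 0], 0]]' --force 40

```text
time: 1.9
tool_pos: [506.8, 130.9, 200.3]
tcp_rot: [180.0, 0.0, 153.9]
ft_force: [1.3, 0.4, -0.2]
finger_gap: 0.2
grip_force: 0.0
```

Emit:
play_rows --increments '[[-1, [0, 0, 0], 0.1], [-1, [0, 0, 0], 0.1], [-1, [0, 0, 0], 0.1], [-1, [0, 0, 0], 0.1], [-1, [0, 0, 0], 0.1], [-1, [0, 0, 0], 0.1], [-1, [0, 0, 0], 0.1], [-1, [0, 0, 0], 0.1], [-1, [0, 0, 0], 0.1], [-1, [0, 0, 0], 0.1], [-1, [0, 0, 0], 0]]'

```text
time: 2.82
tool_pos: [506.1, 132.8, 200.1]
tcp_rot: [180.0, -0.0, 96.3]
ft_force: [0.1, 0.6, -0.3]
finger_gap: -0.0
grip_force: 0.0
```

```bash
cat > look.py <<'E'
from h import *
import sys
np.set_printoptions(precision=1,suppress=True)
s=sense(); print(s["time"],s["tool_pos"],s["tcp_rot"],s["joint_pos"],s["ft_force"])
for n in sys.argv[2].split(","):
    p=snapshot(n); save(p,n+sys.argv[1]+".png")
    for q in sys.argv[3].split(","):
        print(n,q,[(W(p,d["xyz"]),round(d["p"],2)) for d in pinpoint(q,p)[:2]])
E
python3 look.py 2 wrist,top pedal_pad,pedal_hinge,bracket,head,runner,bush,nut
```

```text
2.8167 [506.1 132.8 200.1] [180.   -0.   96.3] [ 9.1 -4.5 97.4  0.  87.1  2.8] [ 0.1  0.6 -0.3]
wrist pedal_pad []
wrist pedal_hinge []
wrist bracket [(array([550.7,  51. ,   6.7]), 0.73)]
wrist head [(array([551.7,  59.8,  54.7]), 0.58)]
wrist runner [(array([535.1, 167.7,  52.4]), 0.64)]
wrist bush [(array([636.2, -21.1,  13.8]), 0.39)]
wrist nut [(array([469.5, -32.3,  10.9]), 0.5)]
top pedal_pad [(array([ 593.7, -127. ,   91.5]), 0.63)]
top pedal_hinge [(array([ 496.4, -130. ,   31.5]), 0.68), (array([489.5, 544.2,  -6.1]), 0.18)]
top bracket [(array([556.7,  49.9,  11.5]), 0.89)]
top head [(array([554. ,  67.4,  49.2]), 0.5)]
top runner [(array([542.1, 172.4,  51.9]), 0.82)]
top bush [(array([635.3, -17.8,   6.6]), 0.59)]
top nut [(array([ 425.3, -520.6,   -3.7]), 0.55), (array([470.4, -30.3,   8.4]), 0.43)]
```

View pics/wrist2.png

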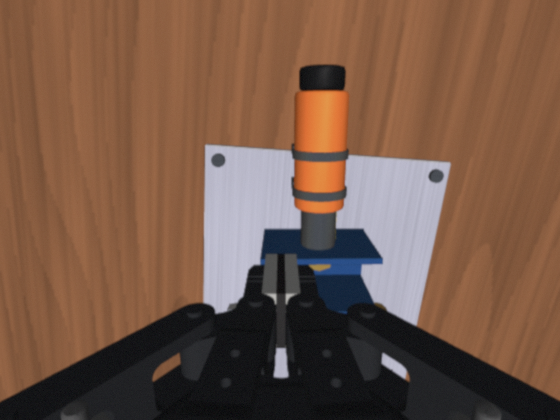

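The wrist view shows the runner vertical at (320,150), the plate tops at (320,245) and (345,290), and the brass head at (318,266) between them. The bracket is nearly aligned with the tool, with a yaw of about 6°. Next is the pedal.

Emit:
play_rows --increments '[[-1, [-33.5, 7, 0], 0], [-1, [-33.5, 7, 0], 0], [-1, [-33.5, 7, 0], 0], [-1, [-33.5, 7, 0], 0], [-1, [-33.5, 7, 0], 0], [-1, [-33.5, 7, 0], 0], [-1, [-33.5, 7, 0], 0], [-1, [-33.5, 7, 0], 0], [-1, [0, 0, 30], 0], [-1, [0, 0, 30], 0], [-1, [0, 0, 22], 0], [-1, [0, 0, 0], 0]]'

```text
time: 4.62
tool_pos: [588.6, -126.3, 111.6]
tcp_rot: [-179.5, -0.2, 96.6]
ft_force: [0.1, 0.1, -1.6]
finger_gap: 0.3
grip_force: 0.0
```

```bash
python3 look.py 3 wrist,scene pedal_pad,pedal_hinge
python3 - <<'E'
import cv2,numpy as np
a=cv2.imread("pics/wrist3.png");b=cv2.imread("pics/scene3.png")[150:310,200:380]
b=cv2.resize(b,(400,356)); c=np.zeros((420,800,3),np.uint8); c[:300,:400]=cv2.resize(a,(400,300)); c[:356,400:]=b; cv2.imwrite("pics/c3.png",c)
E
```

```text
4.6167 [ 588.6 -126.3  111.6] [-179.5   -0.2   96.6] [-17.   11.6  90.1   0.   78.9 -23.5] [ 0.1  0.1 -1.6]
wrist pedal_pad [(array([ 589.1, -121.1,   94.5]), 0.59)]
wrist pedal_hinge [(array([ 495.5, -128.9,   30.8]), 0.72)]
scene pedal_pad [(array([ 591.4, -125.8,   97.8]), 0.67)]
scene pedal_hinge [(array([ 495.4, -132.4,   30.8]), 0.71)]
```

View pics/c3.png

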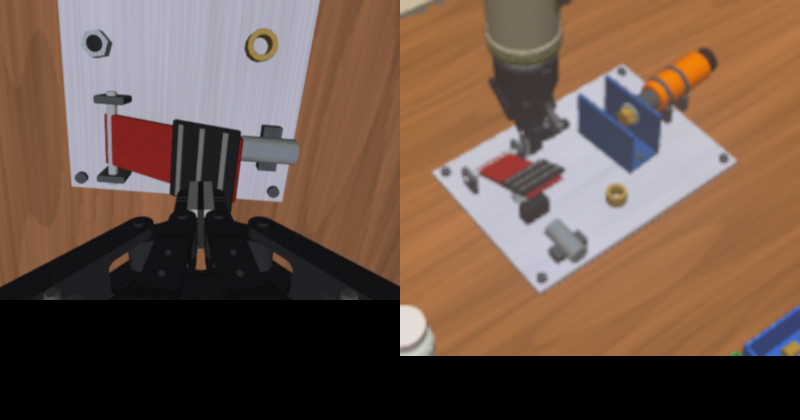

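The left half shows the closed fingers over the middle of the black pad at about (205,175). The pedal is up. Pressing now, following the pad's arc.

Emit:
play_rows --increments '[[-1, [0, 0, 4.5], 0], [-1, [0, 0, 4.5], 0], [-1, [0, 1.5, 4.5], 0], [-1, [0, 1.5, 4.5], 0], [-1, [0, 1.5, 4.5], 0], [-1, [0, 1.5, 4.5], 0], [-1, [0, 1.5, 4], 0], [-1, [0, 1.5, 4], 0], [-1, [0, 1.5, 4], 0], [-1, [0, 0, 0], 0]]'

```text
time: 5.75
tool_pos: [602.5, -125.6, 77.8]
tcp_rot: [-179.9, -0.0, 96.6]
ft_force: [-0.5, 0.0, -0.3]
finger_gap: -0.1
grip_force: 0.0
```

```bash
python3 look.py 4 scene,wrist pedal_pad,pedal_hinge
python3 - <<'E'
import cv2,numpy as np
a=cv2.imread("pics/wrist4.png");b=cv2.imread("pics/scene4.png")[180:280,200:300]
b=cv2.resize(b,(400,400)); c=np.zeros((420,800,3),np.uint8); c[:300,:400]=cv2.resize(a,(400,300)); c[:400,400:]=b; cv2.imwrite("pics/c4.png",c)
E
```

```text
5.75 [ 602.5 -125.6   77.8] [-179.9   -0.    96.6] [-16.5  14.9  89.9  -0.   75.3 -23.1] [-0.5  0.  -0.3]
scene pedal_pad [(array([ 592.9, -120.5,   93.2]), 0.89)]
scene pedal_hinge [(array([ 492.2, -128.8,   30.7]), 0.67)]
wrist pedal_pad [(array([ 586.1, -120.8,   96.9]), 0.92)]
wrist pedal_hinge [(array([ 493. , -130. ,   33.2]), 0.73)]
```

View pics/c4.png

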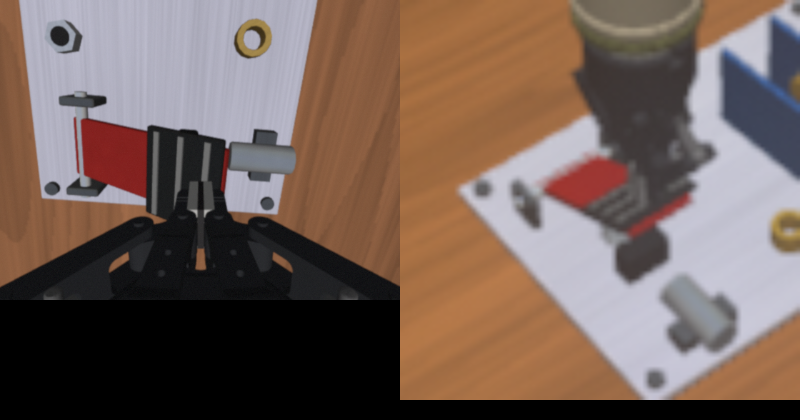

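```bash
cat > cmp.py <<'E'
from h import *
p=snapshot("scene"); w=snapshot("wrist"); s=sense(); t=s["tool_pos"]
print(t,s["ft_force"],px(p,t),px(w,t),np.array(w["world_from_camera"])[:3,3])
a=cv2.imread("pics/scene1.png"); b=cv2.cvtColor(p["color"],cv2.COLOR_RGB2BGR); c=cv2.cvtColor(w["color"],cv2.COLOR_RGB2BGR)
def cr(i,u0,v0,n,q): 
    r=cv2.resize(i[v0:v0+n,u0:u0+n],(400,400),interpolation=cv2.INTER_CUBIC); k=400/n
    u=px(q,t); cv2.circle(r,(int((u[0]-u0)*k),int((u[1]-v0)*k)),3,(0,255,0),-1)
    # pad centre path at 0 and .35 rad
    for a_ in (0,.17,.35):
        x=96*np.cos(a_)+64*np.sin(a_); z=-96*np.sin(a_)+64*np.cos(a_)
        m=px(q,[495+x*np.cos(.12),-132+x*np.sin(.12)-4,32+z]); cv2.circle(r,(int((m[0]-u0)*k),int((m[1]-v0)*k)),3,(255,255,0),-1)
    return r
o=np.hstack([cr(b,215,195,70,p),cr(c,150,150,250,w)]); cv2.imwrite("pics/cmp5.png",o)
h=lambda i:cv2.resize(i[195:265,215:285],(280,280),interpolation=cv2.INTER_CUBIC)
E
python3 cmp.py
```

```text
[ 603.06575477 -125.8973125    79.32546856] [0.25900833 0.40190931 0.67851624] [261.52596421 234.53073942] [279.80869209 245.17008364] [595.14264984 -54.15791344 253.70889741]
```

View pics/cmp5.png

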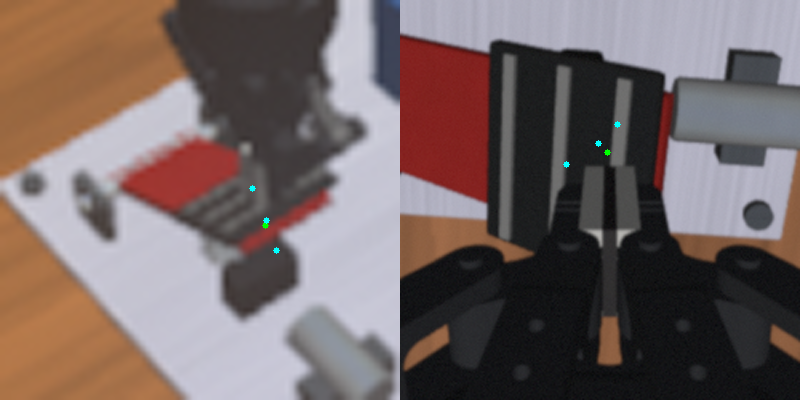

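The wrist crop shows the pad still at rest, and the visible fingertip edge at about crop (607,165), lower than the projected TCP (green). I'll check numerically how high the tip really is.

```bash
python3 - <<'E'
from h import *
np.set_printoptions(precision=1,suppress=True)
w=snapshot("wrist"); p=snapshot("scene"); t=sense()["tool_pos"]; print(w["intrinsics"][0],np.array(w["world_from_camera"]))
for dy in (0,11):
  for dz in (0,10,20,30,60): print(dy,dz,px(w,t+[0,dy,dz]),px(p,t+[0,dy,dz]))
# pad mask & predicted pad corners for pedal angles
import math
yaw=math.radians(7)
for P,n in ((w,"wrist"),(p,"scene")):
  m=[d for d in regions_of("pedal_pad",P)][:1]
  for d in m:
    v,u=np.nonzero(d["mask"]); print(n,"mask",d["p"],u.min(),u.max(),v.min(),v.max(),"left edge rows",[ (r,u[v==r].min(),u[v==r].max()) for r in range(v.min(),v.max(),12)])
  for a in (0,.09,.17,.25):
    R=lambda x,z:(x*math.cos(a)+z*math.sin(a),-x*math.sin(a)+z*math.cos(a))
    out=[]
    for sx in (-30,30):
      for sy in (-35,35):
        x,z=R(96+sx*math.cos(.5),64+sx*math.sin(.5))
        q=np.array([592-96*math.cos(yaw)+x*math.cos(yaw)-sy*math.sin(yaw),-126-96*math.sin(yaw)+x*math.sin(yaw)+sy*math.cos(yaw),32+z]); out.append(px(P,q))
    print(n,a,np.array(out).ravel())
E
```

```text
[346.9   0.  280.6] [[  1.    0.1   0.  595.1]
 [  0.1  -1.   -0.3 -54.2]
 [  0.    0.3  -1.  253.7]
 [  0.    0.    0.    1. ]]
0 0 [279.7 245.1] [261.5 234.5]
0 10 [279.7 252.6] [261.4 232.4]
0 20 [279.6 260.9] [261.3 230.2]
0 30 [279.6 270.2] [261.2 228.1]
0 60 [279.4 306.5] [260.8 221.3]
11 0 [282.1 226. ] [264.6 232.8]
11 10 [282.2 232.6] [264.5 230.7]
11 20 [282.3 239.9] [264.4 228.5]
11 30 [282.4 248.1] [264.3 226.3]
11 60 [282.8 280.3] [264.  219.6]
wrist mask 0.92 103 320 164 307 left edge rows [(164, np.int64(103), np.int64(105)), (176, np.int64(103), np.int64(225)), (188, np.int64(104), np.int64(284)), (200, np.int64(105), np.int64(316)), (212, np.int64(105), np.int64(320)), (224, np.int64(107), np.int64(318)), (236, np.int64(108), np.int64(317)), (248, np.int64(125), np.int64(316)), (260, np.int64(155), np.int64(315)), (272, np.int64(189), np.int64(247)), (284, np.int64(204), np.int64(245)), (296, np.int64(206), np.int64(241))]
wrist 0 [213.9 303.  205.5 180.8 312.  334.8 315.2 193.9]
wrist 0.09 [223.2 296.9 216.  178.2 322.8 320.8 327.1 187.8]
wrist 0.17 [230.2 291.5 224.  175.9 329.7 309.2 334.5 182.9]
wrist 0.25 [236.  286.2 230.6 173.7 334.3 298.5 339.3 178.3]
scene mask 0.61 237 272 219 237 left edge rows [(219, np.int64(249), np.int64(250)), (231, np.int64(245), np.int64(270))]
scene 0 [244.5 233.  262.3 220.6 255.8 237.2 274.  224.2]
scene 0.09 [245.6 235.2 263.3 222.7 257.5 241.  275.5 227.9]
scene 0.17 [246.4 237.1 264.  224.6 258.8 244.2 276.7 231.1]
scene 0.25 [247.1 238.9 264.7 226.4 259.9 247.3 277.7 234.2]
```

The pad corners match pedal angle 0, so the tip is still above the pad. I'm going on down in small steps and watching the force.

Emit:
play_rows --increments '[[-1, [0, -3, 3], 0], [-1, [0, -3, 3], 0], [-1, [0, -3, 3], 0], [-1, [0, 0, 0], 0]]'

```text
time: 6.68
tool_pos: [592.9, -126.8, 69.1]
tcp_rot: [-179.9, -0.0, 96.6]
ft_force: [-2.2, -0.3, 2.0]
finger_gap: -0.0
grip_force: 1.2
```

```bash
python3 - <<'E'
from h import *
np.set_printoptions(precision=1,suppress=True)
for i in range(2):
  w=snapshot("wrist"); s=sense(); print(s["tool_pos"],s["ft_force"],s["wrist_torque"],s["joint_efforts"])
print([(W(w,d["xyz"]),d["p"]) for d in pinpoint("pedal_pad",w)])
save(w,"wrist6.png")
E
```

```text
[ 593.  -126.8   69.4] [-3.   0.2  2.4] [-0.   0.4 -0. ] [  0.4 -59.1 -47.2   0.3  -1.   -0. ]
[ 593.2 -126.9   69.7] [-1.8 -0.9  1.1] [-0.   0.3 -0. ] [  0.3 -59.3 -47.3   0.3  -0.9  -0. ]
[(array([ 589.5, -122.2,   97.4]), 0.75)]
```

View pics/wrist6.png

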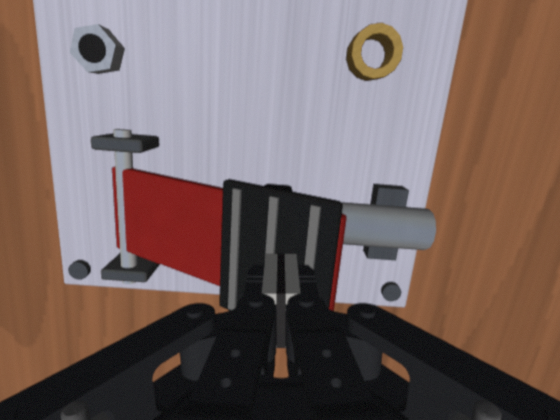

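The fingertip now rests on the pad around (280,255) with about 3 N, and the pedal is barely moved. So the real tip sits well above the reported TCP. I'll press on down to the stop.

Emit:
play_rows --increments '[[-1, [0, 1, 3], 0], [-1, [0, 1, 3], 0], [-1, [0, 1, 3], 0], [-1, [0, 1, 3], 0], [-1, [0, 1, 3], 0], [-1, [0, 1, 3], 0], [-1, [0, 1, 3], 0], [-1, [0, 1, 3], 0], [-1, [0, 0, 0], 0]]'

```text
time: 7.58
tool_pos: [603.4, -126.2, 46.5]
tcp_rot: [179.9, 0.1, 96.6]
ft_force: [2.5, -0.6, 7.5]
finger_gap: -0.1
grip_force: 3.1
```

Emit:
play_rows --increments '[[-1, [0, 1, 3], 0], [-1, [0, 1, 3], 0], [-1, [0, 1, 3], 0], [-1, [0, 0, 0], 0]]'

```text
time: 7.92
tool_pos: [606.5, -126.0, 37.7]
tcp_rot: [179.8, 0.1, 96.6]
ft_force: [0.3, -0.5, 7.7]
finger_gap: 0.1
grip_force: 3.8
```

Emit:
play_rows --increments '[[-1, [0, 0, 2], 0], [-1, [0, 0, 2], 0], [-1, [0, 0, 1.5], 0], [-1, [0, 0, 0], 0]]'

```text
time: 8.25
tool_pos: [607.5, -126.0, 33.2]
tcp_rot: [179.7, 0.1, 96.6]
ft_force: [2.4, -0.0, 9.2]
finger_gap: -0.0
grip_force: 4.2
```

Emit:
play_rows --increments '[[-1, [0, 0, 2], 0], [-1, [0, 0, 2], 0], [-1, [0, 0, 2], 0], [-1, [0, 0, 0], 0]]'

```text
time: 8.58
tool_pos: [608.6, -126.0, 28.5]
tcp_rot: [179.6, 0.1, 96.6]
ft_force: [2.4, 0.8, 13.5]
finger_gap: 0.2
grip_force: 6.7
```

```bash
python3 - <<'E'
from h import *
np.set_printoptions(precision=1,suppress=True)
w=snapshot("wrist"); s=sense(); print(s["tool_pos"],s["ft_force"])
print([(W(w,d["xyz"]),d["p"]) for d in pinpoint("pedal_pad",w)])
p=snapshot("scene");print([(W(p,d["xyz"]),d["p"]) for d in pinpoint("pedal_pad",p)])
E
```

```text
[ 608.5 -126.    28.6] [ 3.4 -0.2 12.2]
[]
[(array([ 606.5, -122.3,   57.1]), 0.75), (array([556.2,  48.9,   9.5]), 0.46), (array([636.4, -17.1,  10.7]), 0.26)]
```

Emit:
play_rows --increments '[[-1, [0, 0, 2], 0], [-1, [0, 0, 2], 0], [-1, [0, 0, 0], 0], [-1, [0, 0, 0], 0]]'

```text
time: 9.12
tool_pos: [609.2, -126.1, 27.5]
tcp_rot: [179.5, 0.1, 96.6]
ft_force: [-7.9, 3.9, 34.9]
finger_gap: 0.1
grip_force: 17.5
```

34.9 N at constant height means the pedal is hard on its stop. The tip touches at reported z 27.5 where the pad is at 59, so the tip is about 31 mm above the reported TCP. I'm releasing and lifting.

Emit:
play_rows --increments '[[-1, [0, 0, -6], 0], [-1, [0, -1, -12], 0], [-1, [0, -1, -15], 0], [-1, [0, -1, -20], 0], [-1, [0, 0, -30], 0], [-1, [0, 0, -35], 0], [-1, [0, 0, -35], 0], [-1, [0, 0, -30], 0], [-1, [0, 0, 0], 0], [-1, [0, 0, 0], 0], [-1, [0, 0, 0], 0], [-1, [0, 0, 0], 0]]'

```text
time: 10.12
tool_pos: [600.8, -125.5, 202.0]
tcp_rot: [-179.8, -0.1, 96.6]
ft_force: [-0.5, 0.2, -0.1]
finger_gap: 0.1
grip_force: 0.0
```

```bash
python3 - <<'E'
from h import *
np.set_printoptions(precision=1,suppress=True)
s=sense(); print(s["time"],s["tool_pos"],s["ft_force"])
for n in("wrist","scene","top"):
  p=snapshot(n)
  for q in ["pedal_pad","bracket","head"]: print(n,q,[(W(p,d["xyz"]),round(d["p"],2)) for d in pinpoint(q,p)][:1])
E
```

```text
10.1167 [ 600.8 -125.5  202. ] [-0.5  0.2 -0.1]
wrist pedal_pad [(array([ 588.7, -119.2,   97.9]), 0.74)]
wrist bracket []
wrist head []
scene pedal_pad [(array([ 592.6, -122.6,   95.1]), 0.97)]
scene bracket [(array([557.1,  51.2,   8.3]), 0.87)]
scene head [(array([552. ,  59.3,  54. ]), 0.48)]
top pedal_pad [(array([ 593. , -127.4,   94.6]), 0.86)]
top bracket [(array([554.4,  48.1,  11.1]), 0.57)]
top head [(array([554.6,  68.9,  53.5]), 0.57)]
```

The pedal is back up, with the pad at about 95 in all views. Next I move over the bracket with the gripper open.

Emit:
play_rows --increments '[[1, [31.2, -4.6, 0], 0], [1, [31.2, -4.6, 0], 0], [1, [31.2, -4.6, 0], 0], [1, [31.2, -4.6, 0], 0], [1, [31.2, -4.6, 0], 0], [1, [31.2, -4.6, 0], 0], [1, [0, 0, 30], 0], [1, [0, 0, 30], 0], [1, [0, 0, 0], 0], [1, [0, 0, 0], 0], [1, [0, 0, 0], 0]]'

```text
time: 11.63
tool_pos: [553.7, 56.6, 146.0]
tcp_rot: [179.9, 0.0, 96.6]
ft_force: [0.7, -0.6, 0.4]
finger_gap: 85.5
grip_force: 0.0
```

```bash
cat > look7.py <<'E'
from h import *
import sys
np.set_printoptions(precision=1,suppress=True)
s=sense(); print(s["time"],s["tool_pos"],s["tcp_rot"],s["ft_force"],s["finger_gap"])
p=snapshot("wrist"); save(p,sys.argv[1])
for q in ["bracket","head","runner"]: print(q,[(W(p,d["xyz"]),round(d["p"],2)) for d in pinpoint(q,p)][:1], [(W(p,d["xyz"]),round(d["p"],2)) for d in find_in(q,p)][:1])
# back-project pixel at height helper: print tcp projection
print(px(p,s["tool_pos"]+np.array([0,0,31])))
E
python3 look7.py w7.png
```

```text
11.6333 [553.7  56.6 146. ] [179.9   0.   96.6] [ 0.7 -0.6  0.4] 85.530420542565
bracket [(array([553.1,  52.2,   7.9]), 0.58)] [(array([543.1,  82.9,  67.7]), 0.68)]
head [(array([551.7,  61.3,  56.8]), 0.91)] [(array([551.7,  57.3,  66.4]), 0.82)]
runner [(array([536. , 169.2,  54.6]), 0.93)] [(array([544.8,  83.4,  71.2]), 0.82)]
[279.8 271.4]
```

View pics/w7.png

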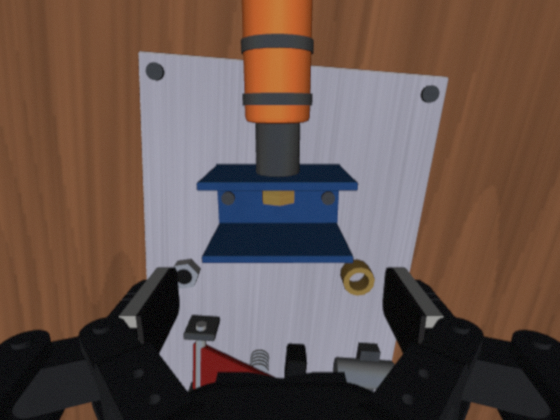

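The wrist view shows the +y plate top edge at row about 186 (columns 197–357), the -y plate top at row about 260 (columns 204–352), and the head at (278,198). All edges are horizontal, so the tool yaw matches. I'll back-project these at the known heights.

```bash
python3 - <<'E'
from h import *
np.set_printoptions(precision=1,suppress=True)
p=snapshot("wrist"); t=sense()["tool_pos"]; T=np.array(p["world_from_camera"]); K=np.array(p["intrinsics"])
yaw=np.radians(96.6); ax=np.array([np.cos(yaw),np.sin(yaw)]); ay=np.array([np.sin(yaw),-np.cos(yaw)])
def bp(u,v,z):
    d=T[:3,:3]@np.linalg.solve(K,[u,v,1]); c=T[:3,3]; q=c+d*(z-c[2])/d[2]; r=(q-t)[:2]; return q, np.array([r@ax,r@ay])
g=cv2.cvtColor(p["color"],cv2.COLOR_RGB2GRAY).astype(int)
print("cols 215:",[(r,g[r,212]) for r in list(range(160,196))]); print([(r,g[r,212]) for r in range(215,268)])
for n,u,v,z in (("+y plate out",277,182.5,90),("+y in",277,189.5,90),("-y in",278,256.5,90),("-y out",278,262,90),("+y L",197,189,90),("+y R",357,189,90),("-y L",204,262,90),("-y R",352,262,90),("head L",262.5,191,67),("head R",295,191,67),("head front",278,206,67)):
    q,r=bp(u,v,z); print(n,q,"tool xy",r)
E
```

```text
cols 215: [(160, np.int64(158)), (161, np.int64(157)), (162, np.int64(156)), (163, np.int64(155)), (164, np.int64(155)), (165, np.int64(156)), (166, np.int64(153)), (167, np.int64(142)), (168, np.int64(115)), (169, np.int64(74)), (170, np.int64(41)), (171, np.int64(32)), (172, np.int64(29)), (173, np.int64(28)), (174, np.int64(31)), (175, np.int64(30)), (176, np.int64(29)), (177, np.int64(28)), (178, np.int64(25)), (179, np.int64(27)), (180, np.int64(28)), (181, np.int64(31)), (182, np.int64(40)), (183, np.int64(54)), (184, np.int64(60)), (185, np.int64(59)), (186, np.int64(59)), (187, np.int64(60)), (188, np.int64(61)), (189, np.int64(64)), (190, np.int64(89)), (191, np.int64(130)), (192, np.int64(151)), (193, np.int64(156)), (194, np.int64(155)), (195, np.int64(155))]
[(215, np.int64(154)), (216, np.int64(157)), (217, np.int64(154)), (218, np.int64(155)), (219, np.int64(156)), (220, np.int64(155)), (221, np.int64(155)), (222, np.int64(157)), (223, np.int64(155)), (224, np.int64(155)), (225, np.int64(155)), (226, np.int64(156)), (227, np.int64(154)), (228, np.int64(156)), (229, np.i
[... 649 characters left out ...]
260, np.int64(60)), (261, np.int64(62)), (262, np.int64(75)), (263, np.int64(113)), (264, np.int64(140)), (265, np.int64(154)), (266, np.int64(156)), (267, np.int64(154))]
+y plate out [549.   78.9  90. ] tool xy [22.6 -1.8]
+y in [549.6  74.1  90. ] tool xy [17.8 -1.8]
-y in [555.8  25.   90. ] tool xy [-31.7  -1.3]
-y out [556.3  20.7  90. ] tool xy [-36.1  -1.3]
+y L [495.6  68.2  90. ] tool xy [ 18.1 -56.2]
+y R [603.5  80.7  90. ] tool xy [18.1 52.5]
-y L [503.1  14.6  90. ] tool xy [-36.  -54.8]
-y R [609.5  26.9  90. ] tool xy [-36.1  52.3]
head L [539.3  66.3  67. ] tool xy [ 11.2 -12.9]
head R [563.5  69.1  67. ] tool xy [11.2 11.4]
head front [552.2  56.   67. ] tool xy [-0.5 -1.3]
```

The gap runs from tool x -31.7 to +17, which is 49 wide and matches the 48 given. Its middle is at -7, so the head centre is at +7.4. The pads go about 8.5 from mid-gap to clear the washer plate, so I shift x +1.5, y -1.4 and descend to just above the plates.

Emit:
play_rows --increments '[[1, [1.5, -1.4, 20], 0], [1, [0, 0, 25], 0], [1, [0, 0, 25], 0], [1, [0, 0, 14], 0], [1, [0, 0, 0], 0], [1, [0, 0, 0], 0]]'

```text
time: 12.53
tool_pos: [550.7, 58.1, 59.9]
tcp_rot: [-179.9, -0.0, 96.6]
ft_force: [0.1, -0.0, 0.1]
finger_gap: 85.0
grip_force: 0.0
```

```bash
python3 look7.py w8.png
```

```text
12.5333 [550.7  58.1  59.9] [-179.9   -0.    96.6] [ 0.1 -0.   0.1] 85.00942770920791
bracket [(array([549.8,  51.2,   7.5]), 0.78)] [(array([545.8,  83.3,  68. ]), 0.65)]
head [(array([552.6,  62.7,  51.6]), 0.84)] [(array([552.2,  61.4,  67.5]), 0.95)]
runner [(array([535.1, 168.4,  50.9]), 0.58)] [(array([546.3,  79.9,  69.8]), 0.73)]
[279.6 271.4]
```

View pics/w8.png

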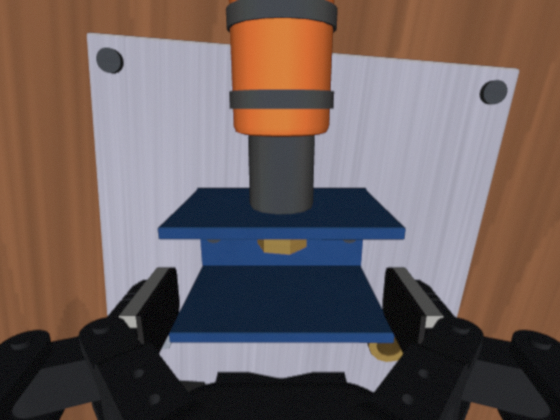

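The fingers' +y edge is at row 268 at the tips, the plates' inner edges are at rows 238 and 334, and the head is at (283,246), hidden partly by the plate. I'll compute the clearance.

```bash
python3 - <<'E'
from h import *
np.set_printoptions(precision=1,suppress=True)
p=snapshot("wrist"); s=sense(); t=s["tool_pos"]; T=np.array(p["world_from_camera"]); K=np.array(p["intrinsics"])
yaw=np.radians(96.6); ax=np.array([np.cos(yaw),np.sin(yaw)]); ay=np.array([np.sin(yaw),-np.cos(yaw)])
def bp(u,v,z):
    d=T[:3,:3]@np.linalg.solve(K,[u,v,1]); c=T[:3,3]; q=c+d*(z-c[2])/d[2]; r=(q-t)[:2]; return np.array([r@ax,r@ay])
for n,u,v,z in (("+y in L",160,238,90),("+y in R",404,238,90),("-y in",280,334,90),("-y out L",170,341.5,90),("-y out R",397,341.5,90),("head front top L",262,253,60),("tipL",178,268,104),("tipR",386,268,104),("tipL",178,268,91),("tipL",178,268,114),("headL",258,239,67),("headR",306,239,67)):
    print(n,z,bp(u,v,z))
print(T[:3,3]-t)
E
```

```text
+y in L 90 [ 15.2 -53.7]
+y in R 90 [15.2 56.1]
-y in 90 [-35.3   0.3]
-y out L 90 [-39.6 -54.2]
-y out R 90 [-39.6  58.2]
head front top L 60 [-5.3 -9.6]
tipL 104 [  7.3 -42.3]
tipR 104 [ 7.2 44.6]
tipL 91 [  0.9 -46.5]
tipL 114 [ 12.2 -39.1]
headL 67 [  5.7 -11.2]
headR 67 [ 5.7 13.8]
[ -8.   71.7 174.6]
```

The fingers' edge is about 8 mm clear of the +y plate and the head is centred at tool y +1.3. I shift x +2, y +1.3 and descend stepwise into the gap.

Emit:
play_rows --increments '[[1, [2, 1.3, 0], 0], [1, [0, 0, 10], 0], [1, [0, 0, 10], 0], [1, [0, 0, 10], 0], [1, [0, 0, 8], 0], [1, [0, 0, 0], 0]]'

```text
time: 13.43
tool_pos: [550.0, 60.3, 19.1]
tcp_rot: [-179.7, -0.0, 96.6]
ft_force: [0.3, -0.6, -1.1]
finger_gap: 85.2
grip_force: 0.0
```

Emit:
play_rows --increments '[[1, [0, 0, 4], 0], [1, [0, 0, 4], 0], [1, [0, 0, 0], 0]]'

```text
time: 13.68
tool_pos: [552.2, 60.3, 13.8]
tcp_rot: [-180.0, -0.0, 96.6]
ft_force: [0.3, 0.7, 0.3]
finger_gap: 85.4
grip_force: 0.0
```

Emit:
play_rows --increments '[[1, [0, 0, 4], 0], [1, [0, 0, 3], 0], [1, [0, 0, 0], 0]]'

```text
time: 13.93
tool_pos: [552.2, 60.3, 6.9]
tcp_rot: [-180.0, -0.0, 96.6]
ft_force: [0.6, -0.1, 0.1]
finger_gap: 85.2
grip_force: 0.0
```

Emit:
play_rows --increments '[[1, [0, 0, 3], 0], [1, [0, 0, 4], 0], [1, [0, 0, 0], 0], [1, [0, 0, 0], 0]]'

```text
time: 14.27
tool_pos: [552.2, 59.9, 0.1]
tcp_rot: [-180.0, 0.0, 96.6]
ft_force: [-0.2, -2.4, -0.7]
finger_gap: 85.3
grip_force: 0.0
```

```bash
python3 look7.py w9.png; python3 - <<'E'
from h import *
p=snapshot("scene"); save(p,"s9.png")
a=cv2.imread("pics/w9.png"); b=cv2.imread("pics/s9.png")[140:240,250:350]
o=np.zeros((400,800,3),np.uint8); o[:300,:400]=cv2.resize(a,(400,300)); o[:,400:]=cv2.resize(b,(400,400),interpolation=cv2.INTER_CUBIC); cv2.imwrite("pics/c9.png",o)
E
```

```text
14.2667 [552.2  59.9   0.1] [-180.     0.    96.6] [-0.2 -2.4 -0.7] 85.33597158502762
bracket [(array([551. ,  49.6,   5.1]), 0.59)] [(array([544. ,  85.8,  68.3]), 0.82)]
head [] []
runner [] [(array([544.5,  86.3,  70.9]), 0.77)]
[279.7 271.5]
```

View pics/c9.png

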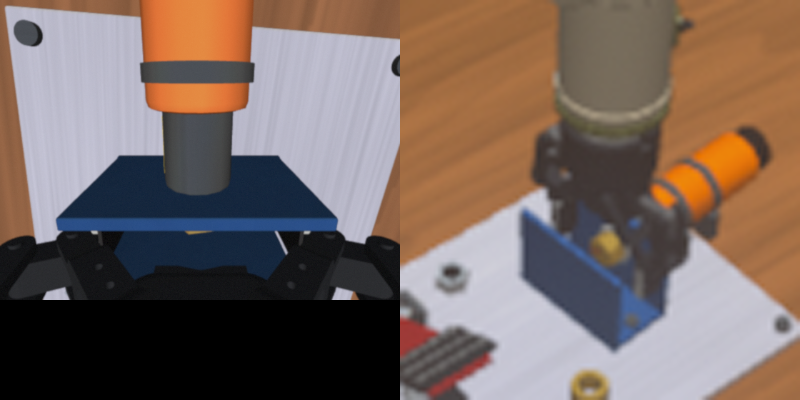

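The scene crop shows the fingers straddling the head at (605,245), with the near fingertip (645,290) below it. A slight -y force hints at light plate contact, so I ease off 1.5 mm and close.

Emit:
play_rows --increments '[[1, [-1.5, 0, 0], 0], [1, [0, 0, 0], 0], [-1, [0, 0, 0], 0], [-1, [0, 0, 0], 0], [-1, [0, 0, 0], 0], [-1, [0, 0, 0], 0], [-1, [0, 0, 0], 0], [-1, [0, 0, 0], 0], [-1, [0, 0, 0], 0], [-1, [0, 0, 0], 0], [-1, [0, 0, 0], 0], [-1, [0, 0, 0], 0]]' --force 60

```text
time: 15.67
tool_pos: [550.7, 58.8, 0.7]
tcp_rot: [-179.8, -0.0, 96.6]
ft_force: [-12.2, -1.4, 12.2]
finger_gap: 23.3
grip_force: 58.4
```

Emit:
play_rows --increments '[[-1, [0, 0, 0], 0], [-1, [0, 0, 0], 0], [-1, [0, 0, 0], 0], [-1, [0, 0, 0], 0], [-1, [0, 0, 0], 0], [-1, [0, 0, 0], 0], [-1, [0, 0, 0], 0], [-1, [0, 0, 0], 0], [-1, [0, 0, 0], 0], [-1, [0, 0, 0], 0], [-1, [0, 0, 0], 0], [-1, [0, 0, 0], 0]]'

```text
time: 16.67
tool_pos: [550.8, 58.7, 0.8]
tcp_rot: [-179.8, -0.0, 96.6]
ft_force: [-12.2, -0.6, 13.0]
finger_gap: 23.2
grip_force: 58.4
```

Emit:
play_rows --increments '[[-1, [0, 0, 0], 0], [-1, [0, 0, 0], 0], [-1, [0, 0, 0], 0], [-1, [0, 0, 0], 0], [-1, [0, 0, 0], 0], [-1, [0, 0, 0], 0], [-1, [0, 0, 0], 0], [-1, [0, 0, 0], 0], [-1, [0, 0, 0], 0], [-1, [0, 0, 0], 0], [-1, [0, 0, 0], 0], [-1, [0, 0, 0], 0]]'

```text
time: 17.67
tool_pos: [550.7, 58.8, 0.7]
tcp_rot: [-179.8, -0.0, 96.6]
ft_force: [-11.9, -0.2, 12.8]
finger_gap: 23.0
grip_force: 58.4
```

```bash
cat > chk.py <<'E'
from h import *
import os
np.set_printoptions(precision=2,suppress=True)
g=[];I=[]
for i in range(6):
    p=snapshot("scene"); s=sense(); g.append((s["time"],s["finger_gap"],s["grip_force"])); I.append(p["color"][180:225,285:320].astype(float))
m=np.mean(I,0); n=np.std(I,0).mean()
print(np.array(g)); print("px",px(p,[552,67,55]),"noise",n)
if os.path.exists("m.npy"): d=np.abs(np.load("m.npy")-m); print("diff mean,max",d.mean(),d.max(), "vs noise/sqrt3",n/1.7)
np.save("m.npy",m)
for q in ("head","pedal_pad"): print(q,[(W(p,d["xyz"]),d["p"]) for d in pinpoint(q,p)][:1])
E
python3 chk.py
```

```text
[[17.72 23.3  58.42]
 [17.77 23.3  58.42]
 [17.82 23.1  58.42]
 [17.87 23.18 58.42]
 [17.92 23.31 58.42]
 [17.97 23.29 58.42]]
px [302.03 201.46] noise 0.4767955145816113
head [(array([472.74, -31.05,   6.34]), 0.25)]
pedal_pad [(array([ 594.1 , -122.76,   91.94]), 0.76)]
```

Emit:
play_rows --increments '[[-1, [0, 0, 0], 0], [-1, [0, 0, 0], 0], [-1, [0, 0, 0], 0], [-1, [0, 0, 0], 0], [-1, [0, 0, 0], 0], [-1, [0, 0, 0], 0], [-1, [0, 0, 0], 0], [-1, [0, 0, 0], 0], [-1, [0, 0, 0], 0], [-1, [0, 0, 0], 0], [-1, [0, 0, 0], 0], [-1, [0, 0, 0], 0]]'

```text
time: 19.07
tool_pos: [550.8, 58.8, 0.8]
tcp_rot: [-179.8, -0.0, 96.6]
ft_force: [-12.4, -1.3, 12.4]
finger_gap: 23.2
grip_force: 58.4
```

```bash
python3 chk.py
```

```text
[[19.12 23.7  58.42]
 [19.17 23.25 58.42]
 [19.22 23.34 58.42]
 [19.27 23.27 58.42]
 [19.32 22.97 58.42]
 [19.37 23.38 58.42]]
px [302.03 201.46] noise 0.4798250971325385
diff mean,max 0.2588712522045855 2.166666666666668 vs noise/sqrt3 0.28225005713678736
head [(array([ 474.43, -422.09,   -0.53]), 0.49)]
pedal_pad [(array([ 592.2 , -127.07,   95.74]), 0.77)]
```

The grip is steady at 58 N. The gap holds at the across-flats size, nothing moved in the image over 1.4 s, and the pedal is up. Handing in.

```bash
python3 -c "
from bench import *
print(hand_in())"
```

```text
the job is handed in; nothing more can be done
None
```

I pressed the pedal to its stop (35 N) and it sprang back up. The bolt head is now gripped in the bracket gap at 58 N; grip and opening were unchanged over the last 3.7 s. I handed the job in at about 19 s, but fingers hid the head, so "stopped turning" is inferred from the steady 23 mm opening, not seen.

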